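# Load the guarded test box and start it

## Robot

A 6-joint arm with a two-finger parallel gripper is mounted at the origin on the work surface. World frame = base frame: x ahead of the robot, y to its left, z up, the work surface at z = 0. Lengths are in m, angles in rad, forces in N, time in s.
With the tool pointing down it reaches from about 0.275 to 0.75 m from the base axis. Payload 10.2 kg.
Tool frame: the origin (TCP) lies midway between the tips of the shut fingers; the grasp point (between the pads) lies 19 mm behind it (env.hold_point_z is the distance from the TCP to the grasp point, in m); z points along the fingers, y is the line along which they close (so a half turn about z gives the same grasp; the last joint's range is limited). The gripper opens to 85 mm and grips with 20 to 120 N. Pads are 22 mm wide; open, the fingers measure 114 mm over their backs; the gripper's body (76 mm by 85 mm) begins 54 mm behind the grasp point. The pads swing forward as they close: fully open they stand 13 mm farther back than shut.
Start: joints at [1.091, 0.313, 1.498, -0, 1.331, -0.223], TCP at [0.133, 0.508, 0.231] pointing down, gripper open.
Joint ranges: [-2.94, 2.94], [-0.97, 2.17], [0.19, 2.56], [-1.23, 4.37], [0.02, 3.11], [-2.88, 2.88]. Speed limits (rad/s): [2.39, 2.39, 3.01, 3.14, 3.14, 3.14].

## Interface

Orientations are given as a unit quaternion [x, y, z, w].
In Python, from bench import env, kinematics, monitor, eyes, job gives the robot as it stands. The module is installed in compiled form; this text tells all that it offers. Calls block until the motion is done:
- env.reach(position, orientation): joint-space move of the TCP to a pose.
- env.movel(position, velocity=0.15, frame=None, guard=None): straight line of the TCP; frame=None keeps the orientation; velocity is the mean speed in m/s. With guard (N) it stops when the force on the tool has changed by that much, and returns True; else False.
- env.set_joints(angles): joint-space move.
- env.release() and env.close_gripper(effort=None): open the fingers fully, or close them until they stop; effort is the grip in N (None keeps the last).
- env.hold(seconds).
- kinematics.ik(position, orientation): joint angles nearest the present ones, or None.
- monitor.sense(): the state.
- eyes.grab_frame(name): name is "side" or "top" or "wrist"; returns a dict with "frame" (420x560x3 uint8, red, green, blue), "mtx" (3x3 intrinsics, pixels), "view" (4x4, takes a point from world to camera coordinates). Camera axes: x right, y down, z forward; pixel columns grow to the right and rows downward; lengths in m; the calibration is good to about 2 mm. The wrist camera is an equidistant fisheye: a pixel r from the principal point sees the ray r / f radians off the axis. A picture is of the moment at which its call begins. There is no depth.
A pose or a line that the arm cannot do raises env.MotionError and nothing moves.
- job.hand_in(): hands the job in; it is judged then, once.
The state is a dict: "clock": time; "joints": joint angles; "qvel": joint speeds; "joint_efforts": joint torques, N m; "position": TCP position; "ee_rot": TCP orientation; "contact_force": force on the tool from outside, world axes, zero at the start; "ft_torque": the same for the moment, N m; "finger_gap": opening from 0.0 (shut) to 1.0 (fully open); "gripper_force": force on a finger pad.
Only numpy, scipy, OpenCV 4.12 (cv2) and the standard library are available. Lean on these libraries where they do the work, as an engineer would, in place of code of your own. Each camera call takes 0.05 s, during which the arm holds its last target. There are 200 camera calls.

## Task

Push the board that carries the finned heat sink along the bench with your fingertips and through the hanging flap of the test box until the whole board is inside; then draw the fingers back out so that the flap falls shut behind it. Once the flap is shut, press the round start button on top of the box all the way down and let go. Only push the board, never lift or tip it, and leave the other things on the bench where they are.

Things in the scene. Friction and masses are not known exactly. Their poses are not given: they have to be found in the camera images.
- testbox: Fixed grey sheet-steel test box standing on the bench, no floor; 180 mm deep (its x), 210 wide (its y), 80 high, walls 4 mm; front of its roof clear plastic, rear grey. Origin at the centre of its underside, on the bench. Its +x points from front to back, the way things go in; +y to the left of one facing its front; z up. Inside, free space runs to x = +86 mm.
- doorway (a point): Middle of the doorway at bench level, x = -88 mm, y = 0, z = 0 in the box's frame, axes as the box. The doorway in the box's front face is 160 mm wide (80 mm either side of this point) and open from the bench up to 74 mm, closed by the hanging flap just behind it.
- flap (a joint): Angle of the flap, rad: 0 hanging shut, growing as its lower edge swings into the box, at most 1.35. An aluminium plate 156 mm wide, 50 high, 2.5 thick, 60 g, hinged freely along its top at x = -83 mm, z = 73 mm in the box's frame; shut, it ends 22 mm above the bench. It opens only inwards, yields to a light push, and falls shut by its weight within about a second when nothing holds it.
- flap_edge (a point): Middle of the flap's lower edge; when shut it is at x = -83 mm, y = 0, z = 22 mm in the box's frame.
- carrier: Loose pale board 120 mm long (its x), 76 wide (its y), 5 thick, about 0.3 kg in all; on its front half (x -2 to +58 mm) an aluminium heat sink 70 wide with upright fins, top 44 mm above the bench. Along its rear edge (x -60 to -52 mm) a lip to push on, top 18 mm above the bench. Origin at the centre of its underside. It lies before the doorway, front (+x) roughly towards it, off to one side and turned.
- start_top (a point): Centre of the top face of the start button, a grey round spring button 28 mm across in a black housing, fixed somewhere along the grey rear part of the box's roof. It is pressed straight down.
- start (a joint): How far the start button is pressed, m: 0 released, 0.006 fully down, which takes 5 N; it springs back.
- capacitor: Bystander: upright black capacitor can, 35 mm across, 50 mm high; origin at its underside.
- transformer: Bystander: small transformer, 50 x 54 x 44 mm; origin at its underside.
- small_sink: Bystander: small finned heat sink, 24 x 26 x 18 mm; origin at its underside.
- spool: Bystander: spool of copper wire, 44 mm across, 30 mm high; origin at its underside.
- pot_board: Bystander: small circuit board with parts, 85 x 50 mm, 20 mm high; origin at its underside.
- knife: Bystander: flat trimming knife lying on the bench, 150 x 18 x 12 mm; origin under the middle of its handle.
- flux_tub: Bystander: open green tub, 60 mm across, 35 mm high; origin at its underside.
Things that resemble listed ones, but are neither listed nor needed, are in the scene too. Several things look just like the carrier: the one meant starts nearest to the robot's base.

How it is judged:
On the way, in this order (a step that is already met when the one before it is completed fails the run):
1. the flap is pushed open (value of joint flap above 0.3 rad), for 0.1 s.
2. the whole board is inside and the flap has fallen shut behind it (x of carrier in the frame of testbox above -0.027 m and value of joint flap below 0.06 rad), for 0.2 s.
3. the start button is pressed down (value of joint start above 0.0045 m), for 0.05 s.
At the end, for the whole second after the job is handed in: The board lies flat on the bench with its whole length behind the flap, inside the test box (about 5 mm of slack), at rest; the flap hangs shut (within 0.06 rad); the start button has been pressed at least 4.5 mm after that and is released again (all of step 2 and x of carrier in the frame of testbox below 0.035 m and y of carrier in the frame of testbox between -0.08 and 0.08 m and height (world z) of carrier below 0.004 m and angle between carrier's own z axis and vertical below 0.1 rad and value of joint start below 0.0015 m and linear speed of carrier below 0.01 m/s); the robot touches nothing.
It fails at once if the board is lifted off the bench (height (world z) of carrier above 0.01 m).
It fails at once if the board is tipped (angle between carrier's own z axis and vertical above 0.35 rad).
It fails at once if the start button is pressed before the board is inside and the flap shut (value of joint start above 0.003 m and (value of joint flap above 0.1 rad or x of carrier in the frame of testbox below -0.03 m)).
It fails at once if another thing on the bench is disturbed (distance of any of capacitor, transformer, small_sink, spool, pot_board, knife, flux_tub from where it was at the start of the episode above 0.02 m).
It also fails if it takes over 58 s, if anything falls off the work surface, if the arm or the gripper's body presses on something with over 40 N, if the wrist force passes 120 N, or if a joint passes its speed limit or range.

## Working session

There is one attempt and no reset: what is moved stays moved. The work goes in short steps, each a Python script; the robot and the scene stay as the last script left them, time stands still between calls to the robot, and variables do not carry over. Pictures are saved under pics/ and viewed, at most 10 in all, crops included, and the job is handed in when it is done.

```bash
mkdir -p pics; python3 - <<'E'
from bench import env,eyes,monitor
import cv2,numpy as np
for n in ("top","side"):
    f=eyes.grab_frame(n); cv2.imwrite(f"pics/{n}0.png",cv2.resize(f["frame"][:,:,::-1],(800,600),interpolation=cv2.INTER_CUBIC))
    np.savez(f"{n}.npz",**f); print(f["mtx"],f["view"])
print(monitor.sense()["clock"])
E
```

```text
[[456.80236375   0.         284.58656075]
 [  0.         456.80236375 210.01347309]
 [  0.           0.           1.        ]] [[ 0.0546441  -0.99850522  0.00115917 -0.03752457]
 [-0.96951233 -0.05333509 -0.23916773  0.60948538]
 [ 0.23887205  0.01194528 -0.97097758  0.93836128]
 [ 0.          0.          0.          1.        ]]
[[430.30260628   0.         278.55397632]
 [  0.         430.30260628 211.34459319]
 [  0.           0.           1.        ]] [[-0.80512776 -0.59299355  0.01131104  0.46262201]
 [-0.38207092  0.50397544 -0.7746164   0.29914142]
 [ 0.45364205 -0.62798679 -0.63233021  0.67987532]
 [ 0.          0.          0.          1.        ]]
0.1
```

View pics/top0.png

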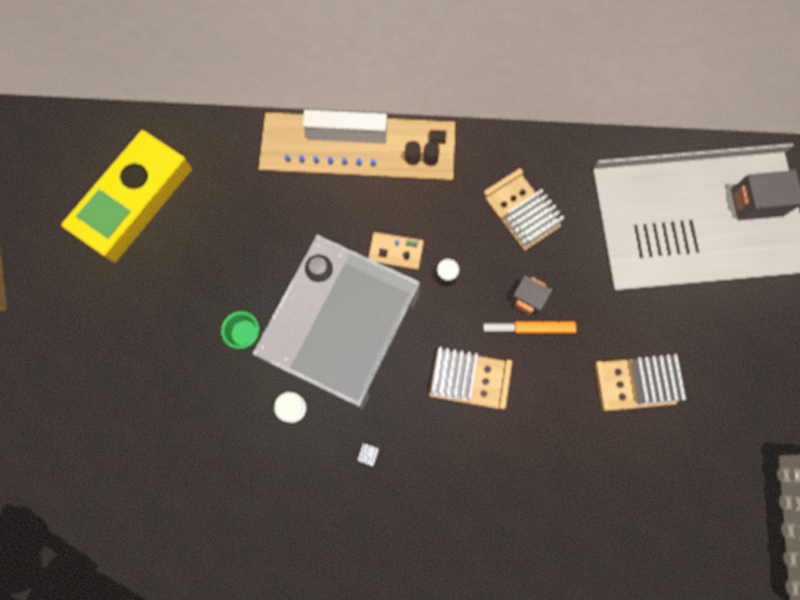

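View pics/side0.png

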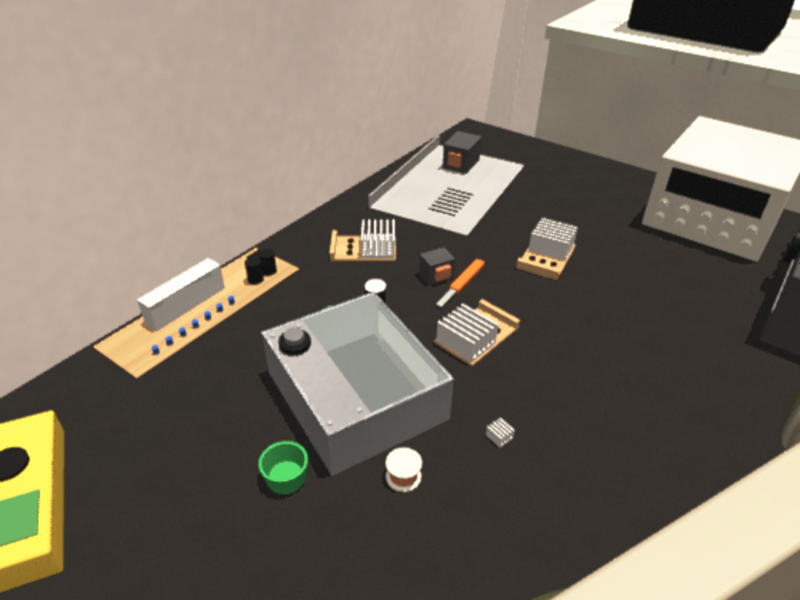

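Candidates for the carrier in the top view (800x600): A (470,378), B (640,382), C (525,208). The base projects to about (380,723), so A is nearest. It also lies before the clear-roofed front of the box (418,283)-(363,403). I'll confirm in an enlarged crop.

```bash
python3 - <<'E'
import cv2,numpy as np
f=np.load("top.npz")["frame"]
c=f[155:300,165:375][:,:,::-1]
cv2.imwrite("pics/crop1.png",cv2.resize(c,None,fx=3.8,fy=3.8,interpolation=cv2.INTER_CUBIC))
E
```

```text
(no output)
```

View pics/crop1.png

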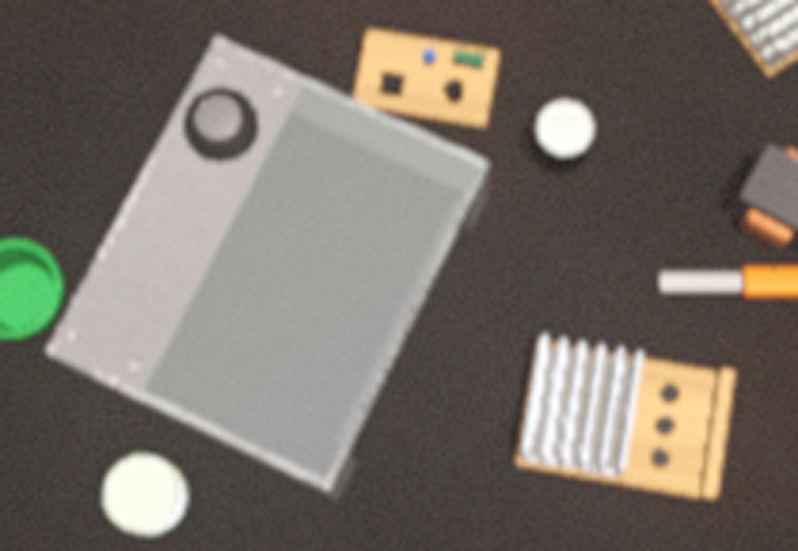

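Crop confirms carrier A: lip at the right (736,370)-(718,498), fins facing the box. The box front edge is (488,163)-(333,490) and the button top is at (219,119).

```bash
cat > h.py <<'E'
import numpy as np,cv2
from scipy.spatial.transform import Rotation as R
from scipy.optimize import least_squares
def unproj(f,uv,z):
    V=f["view"];Rm,t=V[:3,:3],V[:3,3]
    d=Rm.T@np.linalg.solve(f["mtx"],[uv[0],uv[1],1]);c=-Rm.T@t
    return c+d*(z-c[2])/d[2]
def proj(f,P):
    q=np.asarray(P)@f["view"][:3,:3].T+f["view"][:3,3]; q=q@f["mtx"].T
    return q[:,:2]/q[:,2:]
def fit(views,x0):  # views: list of (f, uv, local pts); planar pose x,y,yaw
    def P(p,L): 
        L=np.asarray(L);c,s=np.cos(p[2]),np.sin(p[2])
        return np.c_[p[0]+c*L[:,0]-s*L[:,1],p[1]+s*L[:,0]+c*L[:,1],L[:,2]]
    r=least_squares(lambda p:np.concatenate([(proj(f,P(p,L))-uv).ravel() for f,uv,L in views]),x0)
    return r.x,np.abs(r.fun).max()
E
python3 - <<'E'
from h import *
T=np.load("top.npz");S=np.load("side.npz")
cr=lambda a:np.array(a,float)/3.8+[165,155]
sd=lambda a:np.array(a,float)*.7
bl=[[.09,-.105,.08],[-.09,-.105,.08],[-.09,.105,.08],[.09,.105,.08]]
tu=cr([(217,37),(488,163),(333,490),(48,350)])
su=sd([(264,332),(378,296),(451,378),(330,465)])
p0=unproj(T,tu.mean(0),.08)
b,e=fit([(T,tu,bl)],[p0[0],p0[1],1.2]);print("boxT",b,e)
b2,e=fit([(S,su,bl)],b);print("boxS",b2,e)
b,e=fit([(T,tu,bl),(S,su,bl)],b);print("box",b,e)
cu=cr([(736,370),(718,498),(517,466)]);cl=[[-.06,-.038,.018],[-.06,.038,.018],[.06,.038,.005]]
c0=unproj(T,cr((625,418)),.02)
c,e=fit([(T,cu,cl)],[c0[0],c0[1],1.5]);print("carrier",c,e)
for z in (.085,.095,.105):
    P=unproj(T,cr((219,119)),z);print(z,P,proj(S,[P])/.7, "box frame",R.from_euler('z',-b[2]).apply(P-[b[0],b[1],0]))
d=R.from_euler('z',-b[2]).apply([c[0]-b[0],c[1]-b[1],0]);print("carrier in box",d,c[2]-b[2])
for n,uv,z in [("cap",(565,128),.05),("pot",(430,78),.01),("spool",(145,495),.03),("small",((369-0)*.7,455*.7),.018),("knife tip",(660,280),.012)]:
    P=unproj(T,cr(uv) if n!="small" else uv,z);print(n,P,R.from_euler('z',-b[2]).apply(P-[b[0],b[1],0]))
E
```

```text
boxT [0.57577672 0.09913974 1.18188235] 0.8125515629350843
boxS [0.56071367 0.1156338  1.18328232] 12.02518310001716
box [0.56945133 0.1059553  1.18257817] 18.41071057418884
carrier [ 0.50195668 -0.1137752   1.4594536 ] 0.374097149225463
0.085 [0.65444545 0.13603564 0.085     ] [[292.25207855 339.94745685]] box frame [ 0.06001557 -0.06728269  0.085     ]
0.095 [0.65150659 0.13446964 0.095     ] [[293.92454927 334.76895505]] box frame [ 0.05745362 -0.06515532  0.095     ]
0.105 [0.64856774 0.13290363 0.105     ] [[295.62410082 329.50660239]] box frame [ 0.05489168 -0.06302795  0.105     ]
carrier in box [-0.22892867 -0.0207047   0.        ] 0.2768754336894317
cap [ 0.67057412 -0.0677565   0.05      ] [-0.12250604 -0.15935457  0.05      ]
pot [0.71081218 0.0168153  0.01      ] [-0.02899595 -0.16458452  0.01      ]
spool [0.43935171 0.16791254 0.03      ] [0.00809882 0.14387154 0.03      ]
small [0.37434188 0.04117936 0.018     ] [-0.13381232  0.15607011  0.018     ]
knife tip [ 0.58801688 -0.13177115  0.012     ] [-0.21300824 -0.10717291  0.012     ]
```

```bash
cat >> h.py <<'E'
BOX=np.array([0.5758,0.0991,1.1819])
def w(x,y,z): return R.from_euler('z',BOX[2]).apply([x,y,z])+[BOX[0],BOX[1],0]
def ori(tilt,sgn=1,psi=BOX[2]):
    f=np.array([np.cos(psi),np.sin(psi),0]);zt=np.sin(tilt)*f-np.array([0,0,np.cos(tilt)])
    y=sgn*np.array([-f[1],f[0],0]);return R.from_matrix(np.c_[np.cross(y,zt),y,zt]).as_quat()
E
python3 - <<'E'
from h import *
from bench import env,kinematics,monitor,eyes
for s in (1,-1):
  for t in (35,40):
    for p in [(-.335,-.005,.2),(-.335,-.005,.0085),(-.2,-.005,.0085),(-.08,-.005,.0085)]:
      q=kinematics.ik(w(*p),ori(np.radians(t),s)); print(s,t,p,None if q is None else np.round(q,2))
q=kinematics.ik([.652,.1348,.15],ori(0,1));print(q)
E
```

```text
1 35 (-0.335, -0.005, 0.2) [-0.94  0.39  1.6   0.51  1.51  2.46]
1 35 (-0.335, -0.005, 0.0085) [-0.94  0.69  1.72  0.56  1.15  2.24]
1 35 (-0.2, -0.005, 0.0085) [-0.7   0.65  1.8   0.7   1.02  2.36]
1 35 (-0.08, -0.005, 0.0085) [-0.45  0.66  1.79  0.8   0.92  2.5 ]
1 40 (-0.335, -0.005, 0.2) [-0.97  0.42  1.59  0.57  1.56  2.43]
1 40 (-0.335, -0.005, 0.0085) [-0.97  0.72  1.7   0.61  1.22  2.19]
1 40 (-0.2, -0.005, 0.0085) [-0.73  0.68  1.8   0.76  1.08  2.29]
1 40 (-0.08, -0.005, 0.0085) [-0.49  0.68  1.8   0.89  0.97  2.41]
-1 35 (-0.335, -0.005, 0.2) [-0.94  0.39  1.6   0.51  1.51 -0.68]
-1 35 (-0.335, -0.005, 0.0085) [-0.94  0.69  1.72  0.56  1.15 -0.9 ]
-1 35 (-0.2, -0.005, 0.0085) [-0.7   0.65  1.8   0.7   1.02 -0.78]
-1 35 (-0.08, -0.005, 0.0085) [-0.45  0.66  1.79  0.8   0.92 -0.64]
-1 40 (-0.335, -0.005, 0.2) [-0.97  0.42  1.59  0.57  1.56 -0.72]
-1 40 (-0.335, -0.005, 0.0085) [-0.97  0.72  1.7   0.61  1.22 -0.95]
-1 40 (-0.2, -0.005, 0.0085) [-0.73  0.68  1.8   0.76  1.08 -0.86]
-1 40 (-0.08, -0.005, 0.0085) [-0.49  0.68  1.8   0.89  0.97 -0.74]
[ 2.82952505e-02  6.90217587e-01  1.12607745e+00 -4.44089210e-16
  1.32529761e+00 -2.72440108e+00]
```

```bash
python3 - <<'E'
from h import *
from bench import env,kinematics,monitor,eyes
o=ori(np.radians(35),-1)
env.close_gripper(30)
env.reach(w(-.335,-.005,.2),o)
print(env.movel(w(-.335,-.005,.0095),guard=8), monitor.sense()["position"])
print(env.movel(w(-.245,-.005,.0095),velocity=.05,guard=25))
s=monitor.sense();print(s["clock"],s["position"],s["contact_force"])
for n in("top","side"):
    f=eyes.grab_frame(n);np.savez(n+"1.npz",**f)
a=np.load("top1.npz")["frame"][145:295,240:440];b=np.load("side1.npz")["frame"][140:290,220:420]
cv2.imwrite("pics/p2.png",cv2.resize(np.hstack([a,b])[:,:,::-1],(800,300),interpolation=cv2.INTER_CUBIC))
E
```

```text
False [ 0.45367788 -0.21310787  0.01013476]
False
7.0417 [ 0.48751819 -0.12960673  0.00951048] [-1.06710554  0.04731543  0.34144232]
```

View pics/p2.png

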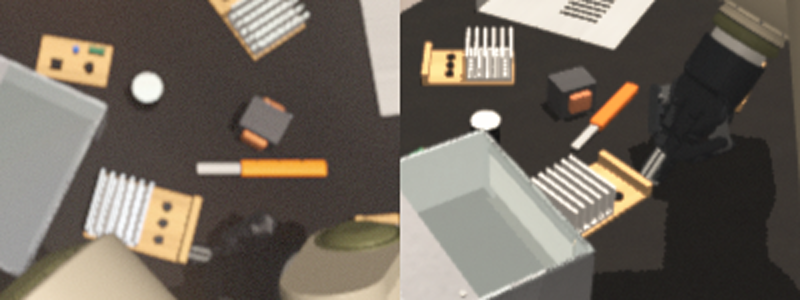

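```bash
python3 - <<'E'
from h import *
T=np.load("top1.npz")
u=np.array([(202,197),(186,262),(85,229)],float)/2+[240,145]
cl=[[-.06,-.038,.018],[-.06,.038,.018],[.06,.038,.005]]
c,e=fit([(T,u,cl)],[.51,-.08,1.4]);d=R.from_euler('z',-BOX[2]).apply([c[0]-BOX[0],c[1]-BOX[1],0]);print(c,e,d,c[2]-BOX[2])
tip=R.from_euler('z',-BOX[2]).apply(np.array([.48752-BOX[0],-.1296-BOX[1],0]));print(tip)
E
```

```text
[ 0.53027898 -0.07164525  1.31546713] 0.844112318127543 [-0.17525546 -0.02261915  0.        ] 0.1335671297134382
[-0.24509543 -0.00502762  0.        ]
```

The board moved to box x −0.175, y −0.023, turned 0.13 (lip at (202,197)-(186,262) in the left half). The finger is on the lip's left end and is turning it straight, so I'll push on 40 mm and look again.

```bash
python3 - <<'E'
from h import *
from bench import env,kinematics,monitor,eyes
print(env.movel(w(-.205,-.005,.0095),velocity=.05,guard=25))
s=monitor.sense();print(s["clock"],s["position"],s["contact_force"])
for n in("top","side"):
    f=eyes.grab_frame(n);np.savez(n+"2.npz",**f)
a=np.load("top2.npz")["frame"][145:295,230:430];b=np.load("side2.npz")["frame"][140:290,220:420]
cv2.imwrite("pics/p3.png",cv2.resize(np.hstack([a,b])[:,:,::-1],(800,300),interpolation=cv2.INTER_CUBIC))
E
```

```text
False
8.0917 [ 0.50275271 -0.09255328  0.00954268] [ 0.07762774 -0.33978282 -0.47719706]
```

View pics/p3.png

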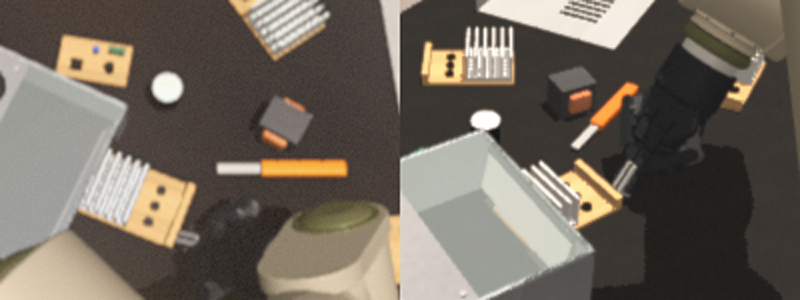

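```bash
python3 - <<'E'
from h import *
T=np.load("top2.npz")
u=np.array([(196,182),(174,246)],float)/2+[230,145]
cl=[[-.06,-.038,.018],[-.06,.038,.018]]
c,e=fit([(T,u,cl)],[.51,-.05,1.2]);d=R.from_euler('z',-BOX[2]).apply([c[0]-BOX[0],c[1]-BOX[1],0]);print(c,e,d,c[2]-BOX[2])
E
```

```text
[ 0.54778787 -0.03813939  1.27920432] 0.5164405635192111 [-0.13761275 -0.02611629  0.        ] 0.09730432270575129
```

Yaw is down to about 0.09 and y is −0.026. I'll shift the finger to y = −0.017 for a flush, stable push and drive the board in.

```bash
python3 - <<'E'
from h import *
from bench import env,kinematics,monitor,eyes
env.movel(w(-.222,-.005,.0095))
env.movel(w(-.222,-.017,.0095))
print(env.movel(w(-.14,-.017,.0095),velocity=.05,guard=20),monitor.sense()["contact_force"])
print(env.movel(w(-.077,-.017,.0095),velocity=.05,guard=20))
s=monitor.sense();print(s["clock"],s["position"],s["contact_force"])
for n in("top","side"):
    f=eyes.grab_frame(n);np.savez(n+"3.npz",**f)
a=np.load("top3.npz")["frame"][145:295,180:380];b=np.load("side3.npz")["frame"][180:330,170:370]
cv2.imwrite("pics/p4.png",cv2.resize(np.hstack([a,b])[:,:,::-1],(800,300),interpolation=cv2.INTER_CUBIC))
E
```

```text
False [-0.50585031 -0.10809942  0.30096925]
False
11.9083 [0.56233458 0.02129825 0.0095177 ] [ 0.35007974 -0.30093069 -1.04090676]
```

View pics/p4.png

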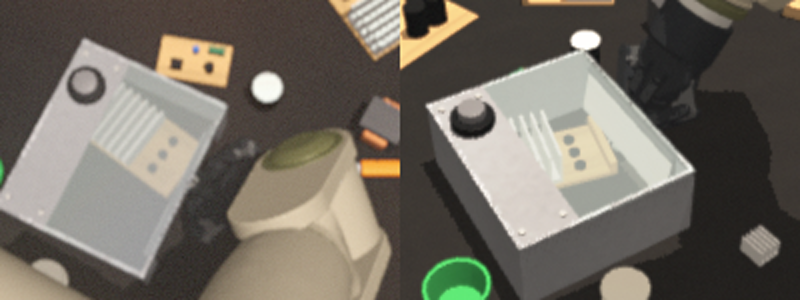

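The board is inside: lip near (185,170) in the left half, just behind the front wall. Next I withdraw the fingers, lift clear and check.

```bash
python3 - <<'E'
from h import *
from bench import env,kinematics,monitor,eyes
env.movel(w(-.2,-.017,.0095))
env.movel(w(-.2,-.017,.2))
env.reach([.45,-.15,.25],ori(0,-1))
env.hold(.5)
print(monitor.sense()["clock"])
for n in("top","side"):
    f=eyes.grab_frame(n);np.savez(n+"4.npz",**f)
a=np.load("top4.npz")["frame"][155:280,180:300];b=np.load("side4.npz")["frame"][190:315,180:340]
cv2.imwrite("pics/p5.png",cv2.resize(np.hstack([a,b])[:,:,::-1],(800,357),interpolation=cv2.INTER_CUBIC))
E
```

```text
15.5167
```

View pics/p5.png

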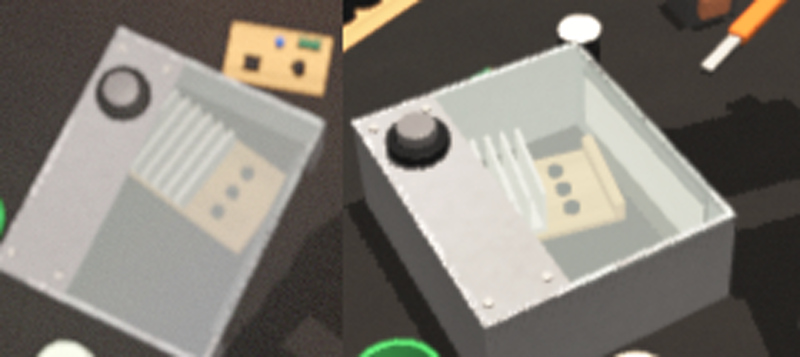

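```bash
python3 - <<'E'
from h import *
T=np.load("top4.npz");S=np.load("side4.npz");k=800/280
t=lambda a:np.array(a,float)/k+[180,155]
s=lambda a:(np.array(a,float)-[120*k,0])/k+[180,190]
for v,L in (([(T,t([(286,170),(240,251)]),[[-.06,-.038,.018],[-.06,.038,.018]])],0),([(S,s([(587,137),(623,217)]),[[-.06,-.038,.018],[-.06,.038,.018]])],0)):
    c,e=fit(v,[.58,.08,1.18]);print(c,e,R.from_euler('z',-BOX[2]).apply([c[0]-BOX[0],c[1]-BOX[1],0]),c[2]-BOX[2])
r=least_squares(lambda p:np.r_[(proj(T,[p])[0]-t((123,88))),(proj(S,[p])[0]-s((416,125)))],[.65,.135,.09]);print(r.x,r.fun,unproj(T,t((123,88)),.093))
E
```

```text
[0.60457225 0.07714432 1.12224522] 0.1003340905342327 [-0.00940671 -0.03494865  0.        ] -0.05965477810153508
[0.60201272 0.08318981 0.97584864] 2.064591172354426 [-0.00478313 -0.03028799  0.        ] -0.20605135913075456
[0.65266507 0.13361832 0.09527779] [-0.00264452 -0.00520985  0.00487019  0.00157394] [0.65332581 0.13396626 0.093     ]
```

The board sits at about x −0.008, y −0.033, and the flap hangs free. The button top is at (0.653, 0.134, 0.095), so I press it.

```bash
python3 - <<'E'
from h import *
from bench import env,kinematics,monitor,eyes
o=ori(0,-1)
env.reach([.6527,.1336,.16],o)
env.movel([.6527,.1336,.105],velocity=.08)
print(env.movel([.6527,.1336,.08],velocity=.02,guard=2.5),monitor.sense()["position"])
z=monitor.sense()["position"][2]
print(env.movel([.6527,.1336,z-.012],velocity=.02,guard=12),monitor.sense()["position"],monitor.sense()["contact_force"])
env.hold(.15)
env.movel([.6527,.1336,.2])
env.reach([.45,-.15,.25],o);env.hold(.5)
print(monitor.sense()["clock"],monitor.sense()["contact_force"])
for n in("top","side"):
    f=eyes.grab_frame(n);np.savez(n+"5.npz",**f)
a=np.load("top5.npz")["frame"][150:300,180:380];b=np.load("side5.npz")["frame"][180:330,170:370]
cv2.imwrite("pics/p6.png",cv2.resize(np.hstack([a,b])[:,:,::-1],(800,300),interpolation=cv2.INTER_CUBIC))
E
```

```text
True [0.6528349  0.13359794 0.09889782]
True [0.65298973 0.13358875 0.09611922] [-1.42091812  1.35609214  5.34542158]
21.525 [ 0.19825534  0.70265283 -0.31848313]
```

View pics/p6.png

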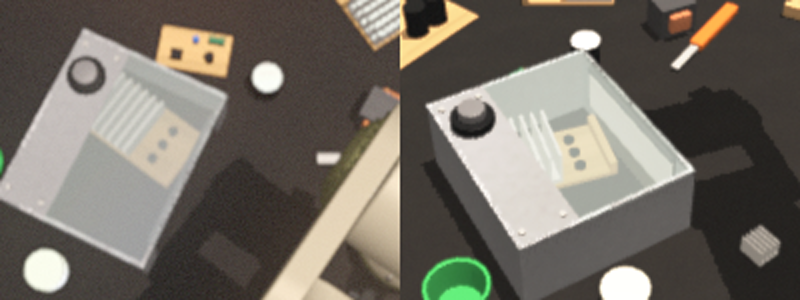

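Nothing else has moved, but I can't tell from those numbers whether the stroke was full. I'll press again, further, and log force against height.

```bash
python3 - <<'E'
from h import *
from bench import env,monitor
o=ori(0,-1)
env.reach([.6527,.1336,.16],o)
env.movel([.6527,.1336,.106],velocity=.08);env.hold(.3)
for z in np.arange(.104,.090,-.001):
    g=env.movel([.6527,.1336,z],velocity=.02,guard=25);env.hold(.1)
    s=monitor.sense();print(round(z,4),s["position"][2].round(4),s["contact_force"].round(1),g)
    if s["contact_force"][2]>15: break
env.movel([.6527,.1336,.2])
env.reach([.45,-.15,.25],o);env.hold(.5)
print(monitor.sense()["clock"])
E
```

```text
0.104 0.104 [ 0.3  0.9 -0.3] False
0.103 0.103 [-0.1 -0.4  0. ] False
0.102 0.1021 [-0.   0.2  0.5] False
0.101 0.1011 [1.1 0.2 2.3] False
0.1 0.1001 [0.7 0.  2.5] False
0.099 0.0991 [1.5 0.2 2.8] False
0.098 0.0981 [ 1.7 -0.7  4.2] False
0.097 0.0971 [ 0.9 -0.3  4.6] False
0.096 0.0961 [1.  0.6 6.2] False
0.095 0.096 [-0.7  0.2 10.4] False
0.094 0.0959 [-3.7 -1.  16.3] False
30.6333
```

The log shows a full 6 mm stroke: contact at about 0.102 m, hard stop at 0.096 m. The button is released again and the arm is clear.

```bash
python3 -c "
from bench import job
print(job.hand_in())"
```

```text
the job is handed in; nothing more can be done
None
```

I handed the job in; the hand-in gave no verdict. The board is fully inside the box, the start button went the full 6 mm down and was released, nothing else appeared to have moved, and the flap should be shut, though I judged that only from the fingers being well clear of it.

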